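# Coating-thickness readings on the three painted sides of a gear housing

## Robot

A 6-joint arm with a two-finger parallel gripper is mounted at the origin on the work surface. World frame = base frame: x ahead of the robot, y to its left, z up, the work surface at z = 0. Lengths are in m, angles in rad, forces in N, time in s.
With the tool pointing down it reaches from about 0.25 to 0.8 m from the base axis. Payload 8.5 kg.
Tool frame: the origin (TCP) lies at the very end of the fingers, on their centre line; the grasp point (between the pads) lies 19 mm behind it (r.grasp_offset is the z of the grasp point in the tool frame, in m); z points along the fingers, y is the line along which they close (so a half turn about z gives the same grasp; the last joint's range is limited). The gripper opens to 85 mm and grips with 20 to 120 N. Pads are 22 mm wide; open, the fingers measure 114 mm over their backs; the gripper's body (76 mm by 85 mm) begins 54 mm behind the grasp point. The pads swing forward as they close: fully open they stand 13 mm farther back than shut.
Start: joints at [-1.257, 0.238, -0.013, 1.319, 0, 1.571], TCP at [0.162, -0.499, 0.231] pointing down, gripper open.
Joint ranges: [-2.66, 2.66], [-1.03, 1.9], [-1.14, 1.46], [-1.82, 2.27], [-1.45, 1.34], [-3.14, 3.14]. Speed limits (rad/s): [2.22, 2.22, 2.79, 3.14, 3.14, 3.14].

## Interface

Orientations are given as a 3x3 rotation matrix whose columns are the frame's x, y, z axes.
In Python, from bench import r, imaging gives the robot as it stands.
- The arm moves only by the tool step_arm, never from a script. Its argument "rows" is a list that holds one entry, the list of rows, each a list of 7 numbers: the shift along the tool's x, y, z in cm, then the turn, a rotation vector about the tool's x, y, z in degrees, then the gripper command: -1 is fully open, 1 is shut, values between are in proportion. In form: [[[dx, dy, dz, ax, ay, az, gripper], ...]]. A call has 1 to 5 rows; each row is the pose to reach, as a shift and turn from the pose commanded when the call began, along the tool's axes at that moment; what a row does not reach only later rows make up. A row lasts 1/8 s, in which the tool goes at most 62.5 mm and 10.7 degrees, less where a joint would pass 70% of its speed; a pose out of reach is approached as far as the arm can. A call with a gripper value outside its range is refused whole. The fingers move at their own pace and stop on an object; "squeeze" is the grip in N (left out, the last holds). Time passes only in rows, so rows that repeat a pose let the fingers close. It gives the time, the measured TCP pose, the force, the opening and the grip force at its end, in the units of the state.
- r.state(): the state, without advancing time (a new reading comes with each control period).
- imaging.snapshot(name): name is "scene" or "top" or "wrist"; returns a dict with "pixels" (420x560x3 uint8, red, green, blue), "fx", "fy", "cx", "cy" (pixels), "extrinsics" (4x4, takes a point from world to camera coordinates). Camera axes: x right, y down, z forward; pixel columns grow to the right and rows downward; lengths in m; the calibration is good to about 2 mm. A picture is of the moment at which its call begins. There is no depth.
- r.hand_in(): hands the job in; it is judged then, once.
Trained networks look in the newest picture that a camera, given by its name, has taken for a name from the list of things; names that differ only in an ending like _2 or _b are one class to them, and where a whole thing is asked for, a point or a joint stands for the part that bears it (a point fixed in the world has none). Each returns a list of dicts, best first, with "conf" (0 to 1); they miss things now and then, are a little off and sometimes report something else, mostly with a low value. They report only what shows in the picture. A call takes as long as a camera call. They do not tell look-alikes from the thing itself.
- imaging.cut_out(target, camera): "region" (420x560 bool, what is visible of it) and "xy" ([column, row] in pixels, amid what is visible of it).
The state is a dict: "time_s": time; "qpos": joint angles; "joint_vel": joint speeds; "joint_efforts": joint torques, N m; "ee_pos": TCP position; "eef_rot": TCP orientation; "wrist_force": force on the tool from outside, world axes, zero at the start; "torque": the same for the moment, N m; "gripper_width": opening from 0.0 (shut) to 1.0 (fully open); "grip_force": force on a finger pad.
Only numpy, scipy, OpenCV 4.12 (cv2) and the standard library are available. Lean on these libraries where they do the work, as an engineer would, in place of code of your own. Each camera call takes 0.05 s, during which the arm holds its last target. There are 200 camera calls.

## Task

Take a coating-thickness reading on the three painted sides of the blue gear housing, in the order yellow ring, white ring, red ring: with the housing in the gripper, bring each side square onto the gauge's sloping probe with the ring centred on it, press gently until the sprung brass sleeve is fully home and hold it there for about a second. Then set the housing down upright inside the white tray and let go. Do not push hard on the gauge or knock it out of its setting, do not drop the housing, and leave the spray cans, cup and tin where they stand.

Things in the scene. Friction and masses are not known exactly. Their poses are not given: they have to be found in the camera images.
- housing_center (a point): Centre of the loose cast gear housing (0.5 to 0.8 kg, 150 mm tall, upright), 75 mm above its underside. Foot 76 x 76 x 10 mm; blue body 64 x 64 mm up to a flat shoulder 104 mm above the underside; spigot on top. z: its upright axis; x points out of the white-ringed side, y out of the yellow, -y out of the red; -x: bare machined back, no reading there. At the start x points away from the robot, within 35 degrees.
- spigot (a point): Middle of the bare aluminium square spigot on top of the housing: 36 x 36 mm, 46 mm tall, sides parallel to the body's, 127 mm above the underside, on the housing's axis. Grip it here, across either pair of its sides.
- spot_yellow (a point): Centre of the yellow paint-pen ring (outer diameter 40 mm, inner 34 mm) on the housing's +y side: 32 mm out from the housing's axis, 50 mm above the underside, i.e. 25 mm below the centre. A tick of the same colour is on the shoulder above it. Axes as the housing's.
- spot_white (a point): Centre of the like white ring on the housing's +x side, same height. Axes as the housing's.
- spot_red (a point): Centre of the like red ring on the housing's -y side, same height. Axes as the housing's.
- gauge_stand: Fixed bench stand: grey base plate 190 x 120 x 16 mm and a steel column of 24 mm diameter; at its top, 270 mm above the bench, a pivot carries an aluminium holder with the grey and orange hand gauge (105 x 68 x 30 mm), which slopes down towards the robot. Origin on the bench under the column; the base reaches 140 mm to -x and 50 mm to +x; the gauge points to -x.
- pivot (a point): The holder's pivot on top of the column, on the probe's axis, 165 mm behind probe_mouth. Axes as probe_mouth's. The gauge is clamped in the holder up to 12 mm further out (towards the robot) or in along this axis from its middle setting; this differs from time to time and is not measured, so where the sleeve begins has to be felt or seen.
- probe_mouth (a point): Point on the probe's axis, fixed in the holder: the middle of the sleeve's front face if the gauge is at its middle setting. x points along the probe into the gauge (away from the robot and up, at the slope): press by moving along +x, outward normal of the side along +x, ring centre on this axis. y level; z up, leaning towards the robot; the housing's upright axis can lie along z.
- holder (a joint): Slope of the gauge and probe below level, rad: 0 level, larger = nose further down; clamped, somewhere between 0.38 and 0.56.
- sleeve (a joint): Travel of the probe's sprung brass sleeve, m: 0 sprung out, 0.008 fully home on its stop. 1.2 N starts it, 6 N brings it fully home; beyond that it is rigid. 16 mm diameter, flat front standing 13 mm out of a black nose cone (26 mm wide, widening to 34 mm); the gauge's body begins 25 mm behind the sleeve's face.
- tray_in (a point): Centre of the inner floor of the fixed white plastic tray, 200 mm (its x) x 160 mm (its y), walls 22 mm high and 4 mm thick; the floor lies about 4 mm above the bench. Axes x, y along the tray's sides, z up.
- spray_can_a: Bystander: spray can with blue label, 66 mm diameter, 190 mm tall; origin at the centre of its underside, z up.
- spray_can_b: Bystander: spray can with red label, same size and origin.
- mixing_cup: Bystander: grey open plastic cup, 84 mm wide, 100 mm tall; origin at the centre of its underside.
- paint_tin: Bystander: tin with an orange label, 100 mm diameter, 120 mm tall; origin at the centre of its underside.
There are look-alikes about, which are no part of the job. Leave any green look-alike of the part that bears housing_center alone.

How it is judged:
On the way, in this order (a step that is already met when the one before it is completed fails the run):
1. the yellow-ringed side is held square against the probe, ring centred on it (within 10 mm, 8 degrees), with the sprung sleeve pressed in (over 6 of its 8 mm), for 0.8 s (value of joint sleeve above 0.006 m and angle between the y axis of housing_center and the x axis of probe_mouth, either way round below 0.14 rad and x of spot_yellow in the frame of probe_mouth between -0.032 and 0.032 m and y of spot_yellow in the frame of probe_mouth between -0.01 and 0.01 m and z of spot_yellow in the frame of probe_mouth between -0.01 and 0.01 m), for 0.8 s.
2. the white-ringed side is held square against the probe, ring centred on it (within 10 mm, 8 degrees), with the sprung sleeve pressed in (over 6 of its 8 mm), for 0.8 s (value of joint sleeve above 0.006 m and angle between the x axis of housing_center and the x axis of probe_mouth, either way round below 0.14 rad and x of spot_white in the frame of probe_mouth between -0.032 and 0.032 m and y of spot_white in the frame of probe_mouth between -0.01 and 0.01 m and z of spot_white in the frame of probe_mouth between -0.01 and 0.01 m), for 0.8 s.
3. the red-ringed side is held square against the probe, ring centred on it (within 10 mm, 8 degrees), with the sprung sleeve pressed in (over 6 of its 8 mm), for 0.8 s (value of joint sleeve above 0.006 m and angle between the y axis of housing_center and the x axis of probe_mouth, either way round below 0.14 rad and x of spot_red in the frame of probe_mouth between -0.032 and 0.032 m and y of spot_red in the frame of probe_mouth between -0.01 and 0.01 m and z of spot_red in the frame of probe_mouth between -0.01 and 0.01 m), for 0.8 s.
At the end, for the whole second after the job is handed in: The housing stands upright (within 3 degrees), at rest and released, with its whole foot on the tray's floor (centre within 70 mm along x and 50 mm along y of the tray's centre); the gauge's sleeve is sprung out again (x of housing_center in the frame of tray_in between -0.07 and 0.07 m and y of housing_center in the frame of tray_in between -0.05 and 0.05 m and z of housing_center in the frame of tray_in between 0.068 and 0.081 m and angle between housing_center's own z axis and vertical below 0.06 rad and linear speed of housing below 0.02 m/s and contact force between the fingers and housing below 0.1 N and value of joint sleeve below 0.001 m); the robot touches nothing.
It fails at once if the gauge or its stand is pushed with more than 22 N (contact force between gauge_stand and anything else above 22 N).
It fails at once if the gauge is knocked out of its setting (its probe axis moves by 6 mm) (distance of probe_mouth from where it was at the start of the episode above 0.006 m).
It fails at once if the housing is dropped (moves faster than 0.35 m/s out of the fingers) (contact force between the fingers and housing below 0.05 N and linear speed of housing above 0.35 m/s).
It fails at once if a spray can, the cup or the tin is moved by 20 mm or tipped (distance of any of spray_can_a, spray_can_b, mixing_cup, paint_tin from where it was at the start of the episode above 0.02 m or angle between any of spray_can_a, spray_can_b, mixing_cup, paint_tin's own z axis and vertical above 0.2 rad).
It also fails if it takes over 72 s, if anything falls off the work surface, if the arm or the gripper's body presses on something with over 40 N, if the wrist force passes 120 N, or if a joint passes its speed limit or range.

## Working session

There is one attempt and no reset: what is moved stays moved. The work goes in short steps, Python scripts to look and compute and a tool call to move; the robot and the scene stay as the last step left them, time stands still between calls to the robot, and variables do not carry over. Pictures are saved under pics/ and viewed, at most 10 in all, crops included, and the job is handed in when it is done.

Besides the shell and the picture viewer there is one more tool, called after "Request:" by a JSON object that holds its "op" and its "data", one argument or row to a line. step_arm: Moves the arm, as the interface text tells. Its arguments: {"type":"object","properties":{"rows":{"type":"array","items":{"type":"array","items":{"type":"array","items":{"type":"number"}}}},"squeeze":{"type":"number"}},"required":["rows"]}

```bash
mkdir -p pics; ls; python3 - <<'E'
from bench import r, imaging
import cv2,numpy as np
s=r.state(); print(s['time_s'],s['ee_pos'],s['eef_rot'],s['gripper_width'])
for c in ['scene','top']:
    d=imaging.snapshot(c); cv2.imwrite(f'pics/{c}0.png',d['pixels'][:,:,::-1])
    print(c,d['fx'],d['fy'],d['cx'],d['cy'],np.round(d['extrinsics'],4).tolist())
    for t in ['housing_center','spigot','spot_yellow','spot_white','spot_red','gauge_stand','holder','sleeve','probe_mouth','pivot','tray_in','spray_can_a','mixing_cup','paint_tin']:
        try: print(t,[(round(x['conf'],2),np.round(x['xy']).tolist(),int(x['region'].sum())) for x in imaging.cut_out(t,c)])
        except Exception as e: print(t,e)
E
```

```text
pics
0.0 [ 0.1619402  -0.49898138  0.23067768] [[ 9.51168839e-01  3.08670777e-01 -4.36366112e-04]
 [ 3.08671085e-01 -9.51167897e-01  1.33881477e-03]
 [-1.80444109e-06 -1.40813250e-03 -9.99999009e-01]] 1.0003586447945896
scene 511.333035546168 511.333035546168 280.45892070559927 212.7440472348923 [[0.0363, 0.9991, 0.0235, -0.0376], [0.6066, -0.0034, -0.795, -0.1925], [-0.7942, 0.0431, -0.6061, 1.9407], [0.0, 0.0, 0.0, 1.0]]
housing_center [(0.94, [148.0, 199.0], 1007), (0.85, [125.0, 223.0], 1122), (0.64, [180.0, 220.0], 1304), (0.42, [377.0, 241.0], 2075)]
spigot [(0.84, [181.0, 225.0], 1263), (0.74, [125.0, 221.0], 1183), (0.57, [151.0, 194.0], 992)]
spot_yellow [(0.85, [126.0, 221.0], 1203), (0.73, [150.0, 200.0], 1034), (0.59, [177.0, 219.0], 1305)]
spot_white [(0.95, [179.0, 221.0], 1270), (0.95, [148.0, 200.0], 986), (0.84, [127.0, 223.0], 1234)]
spot_red [(0.94, [125.0, 221.0], 1200), (0.93, [147.0, 199.0], 1028), (0.66, [178.0, 223.0], 1289)]
gauge_stand [(0.97, [274.0, 301.0], 4137), (0.28, [179.0, 221.0], 1244)]
holder [(0.86, [271.0, 238.0], 838)]
sleeve [(0.24, [270.0, 235
[... 764 characters left out ...]
(0.97, [410.0, 246.0], 499), (0.6, [368.0, 246.0], 499), (0.57, [396.0, 282.0], 588), (0.21, [290.0, 156.0], 1742)]
spot_white [(0.94, [413.0, 245.0], 560), (0.84, [398.0, 280.0], 555)]
spot_red [(0.89, [396.0, 280.0], 543), (0.62, [412.0, 246.0], 485), (0.59, [369.0, 249.0], 479)]
gauge_stand [(0.64, [295.0, 156.0], 1811)]
holder [(0.89, [294.0, 153.0], 1030)]
sleeve [(0.17, [372.0, 158.0], 477)]
probe_mouth [(0.78, [293.0, 154.0], 1005)]
pivot [(0.73, [292.0, 152.0], 1080)]
tray_in [(0.56, [200.0, 229.0], 2401), (0.4, [294.0, 156.0], 1004)]
spray_can_a [(0.97, [374.0, 159.0], 513), (0.94, [211.0, 156.0], 446)]
mixing_cup [(0.78, [142.0, 195.0], 565)]
paint_tin [(0.91, [426.0, 198.0], 857)]
```

```bash
python3 - <<'E'
import cv2
a=cv2.imread('pics/top0.png')[110:320,100:460]; cv2.imwrite('pics/topc.png',cv2.resize(a,(792,462),interpolation=cv2.INTER_CUBIC))
a=cv2.imread('pics/scene0.png')[150:370,60:500]; cv2.imwrite('pics/scenec.png',cv2.resize(a,(800,400),interpolation=cv2.INTER_CUBIC))
E
```

```text
(no output)
```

View pics/topc.png

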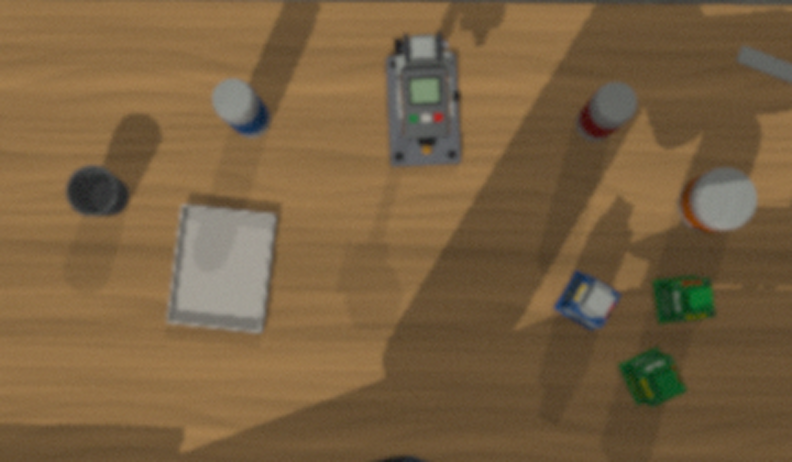

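View pics/scenec.png

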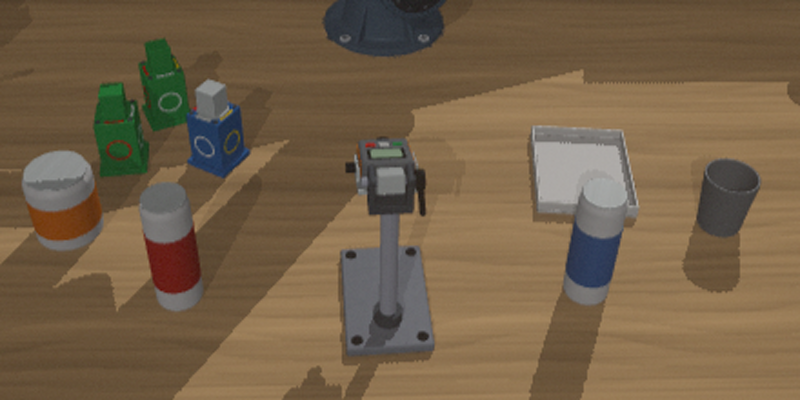

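```bash
cat > h.py <<'E'
import numpy as np, cv2, os
from scipy.optimize import minimize
from bench import r, imaging
def snap(c,name=None):
    d=imaging.snapshot(c)
    if name: cv2.imwrite(f'pics/{name}.png',d['pixels'][:,:,::-1])
    d['name']=c; return d
def proj(d,P):
    E=d['extrinsics']; C=np.atleast_2d(P)@E[:3,:3].T+E[:3,3]
    return np.c_[d['fx']*C[:,0]/C[:,2]+d['cx'], d['fy']*C[:,1]/C[:,2]+d['cy']]
def ray(d,uv,z):
    E=d['extrinsics'];R=E[:3,:3];o=-R.T@E[:3,3]
    v=R.T@np.array([(uv[0]-d['cx'])/d['fx'],(uv[1]-d['cy'])/d['fy'],1]); return o+v*(z-o[2])/v[2]
def box(x0,x1,y0,y1,z0,z1): return np.array([[x,y,z] for x in(x0,x1) for y in(y0,y1) for z in(z0,z1)],float)
def cyl(rad,z0,z1): 
    a=np.linspace(0,2*np.pi,24); return np.vstack([np.c_[rad*np.cos(a),rad*np.sin(a),0*a+z] for z in(z0,z1)])
def sq(w,z0,z1): return box(-w/2,w/2,-w/2,w/2,z0,z1)
HOUS=[sq(.076,0,.01),sq(.064,0,.104),sq(.036,.104,.15)]
TRAY=[box(-.104,.104,-.084,.084,0,.026)]
def Rz(a): c,s=np.cos(a),np.sin(a); return np.array([[c,-s,0],[s,c,0],[0,0,1.]])
def sil(d,parts):
    m=np.zeros((840,1120),np.uint8)
    for P in parts:
        q=cv2.convexHull(((proj(d,P)*2+.5)*16).astype(np.int32)); cv2.fillConvexPoly(m,q,1,shift=4)
    return m
def iou(m,k): return (m&k).sum()/max(1,(m|k).sum())
def fit(model,views,x0,step=(.02,.02,.15)):
    """views: list of (snapshot, mask); x0=(x,y,yaw)"""
    ks=[(d,cv2.resize(k.astype(np.uint8),(1120,840),interpolation=cv2.INTER_NEAREST)) for d,k in views]
    f=lambda p:-sum(iou(sil(d,[P@Rz(p[2]).T+[p[0],p[1],0] for P in model]),k) for d,k in ks)/len(ks)
    best=None
    for dy in(-.3,0,.3):
        s=np.array(x0)+[0,0,dy]; S=np.vstack([s]+[s+np.eye(3)[i]*step[i] for i in range(3)])
        o=minimize(f,s,method='Nelder-Mead',options=dict(initial_simplex=S,maxiter=150))
        if best is None or o.fun<best.fun: best=o
    return best.x,-best.fun
def mask(t,d,uv):
    "network mask of t nearest to pixel uv"
    L=imaging.cut_out(t,d['name'])
    return min(L,key=lambda a:np.hypot(*(np.array(a['xy'])-uv)))['region']
def show(name,d,parts,crop=None,scale=1):
    im=d['pixels'][:,:,::-1].copy()
    for P in parts: cv2.polylines(im,[cv2.convexHull(proj(d,P).astype(np.int32))],True,(0,255,255),1)
    if crop: im=im[crop[1]:crop[3],crop[0]:crop[2]]
    cv2.imwrite(f'pics/{name}.png',cv2.resize(im,None,fx=scale,fy=scale,interpolation=cv2.INTER_CUBIC))
E
python3 - <<'E'
from h import *
t=snap('top');
hs=mask('housing_center',t,(367,247)); tr=mask('tray_in',t,(200,229)); gt=mask('gauge_stand',t,(295,156))
s=snap('scene')
h2=mask('housing_center',s,(180,221)); tr2=mask('tray_in',s,(375,242)); g2=mask('gauge_stand',s,(274,301))
print('h guess',ray(t,(367,247),.07)); print('tray',ray(t,(200,229),.01)); print('gauge',ray(t,(294,156),.1))
p=ray(t,(367,247),.07); print('housing',fit(HOUS,[(t,hs),(s,h2)],[p[0],p[1],.3]))
p=ray(t,(200,229),.01); print('tray top',fit(TRAY,[(t,tr)],[p[0],p[1],1.5]), fit(TRAY,[(t,tr),(s,tr2)],[p[0],p[1],1.5]))
# base plate corners seen in crops -> bench z=.016
for u in [(345,254),(428,250),(432,348),(348,352)]: print('base corner scene',ray(s,(60+u[0]*.55,150+u[1]*.55),.016).round(4))
for u in [(391,163),(460,163)]: print('base corner top',ray(t,(100+u[0]/2.2,110+u[1]/2.2),.016).round(4))
for nm,uv in dict(cana=(211,156),canb=(374,159),cup=(142,195),tin=(426,198)).items(): print(nm,ray(t,uv,.1).round(3))
for nm,uv in dict(g1=(398,281),g2=(411,246)).items(): print(nm,ray(t,uv,.1).round(3))
E
```

```text
h guess [ 0.43608906 -0.283672    0.07      ]
tray [0.49397401 0.32632695 0.01      ]
gauge [ 0.75541317 -0.01953046  0.1       ]
housing (array([ 0.43735983, -0.28831305,  1.0574391 ]), np.float64(0.8912089344689726))
tray top (array([0.48380568, 0.32179181, 1.79356922]), np.float64(0.7082800375202524)) (array([0.4792585 , 0.3237159 , 1.73475798]), np.float64(0.6604049061306135))
base corner scene [ 0.6819 -0.0709  0.016 ]
base corner scene [0.6753 0.0535 0.016 ]
base corner scene [0.8578 0.048  0.016 ]
base corner scene [ 0.8624 -0.0648  0.016 ]
base corner top [0.6651 0.0393 0.016 ]
base corner top [ 0.6665 -0.0777  0.016 ]
cana [0.752 0.276 0.1  ]
canb [ 0.748 -0.304  0.1  ]
cup [0.609 0.518 0.1  ]
tin [ 0.611 -0.486  0.1  ]
g1 [ 0.32  -0.386  0.1  ]
g2 [ 0.442 -0.432  0.1  ]
```

Request:
{"op": "step_arm", "data": {
  "rows": [
    [[6,-2,-1,0,0,-10,-1],[12,-4,-2,0,0,-20,-1],[18,-6,-3,0,0,-30,-1],[24,-8,-4,0,0,-40,-1],[28,-10,-5,0,0,-50,-1]]
  ]
}}

```text
time_s: 2.52
ee_pos: [0.3992, -0.3163, 0.2816]
eef_rot: [[0.369, 0.929, 0.0], [0.929, -0.369, -0.0], [0.0, 0.0, -1.0]]
wrist_force: [-0.1, -0.9, -0.0]
gripper_width: 0.996
grip_force: 0.0
```

```bash
python3 - <<'E'
from h import *
s=r.state(); print(s['time_s'],s['qpos'].round(3) if hasattr(s['qpos'],'round') else s['qpos'],s['ee_pos'],np.round(s['eef_rot'],3).tolist())
d=snap('wrist','w1'); E=d['extrinsics']; c=-E[:3,:3].T@E[:3,3]
print('cam in tool',np.array(s['eef_rot']).T@(c-s['ee_pos']),(np.array(s['eef_rot']).T@E[:3,:3].T).round(3).tolist(),d['fx'])
print([(a['conf'],a['xy']) for a in imaging.cut_out('housing_center','wrist')])
yaw=np.arctan2(s['eef_rot'][1][0],s['eef_rot'][0][0]); print(np.degrees(yaw))
E
```

```text
2.525 [-0.67   0.199  0.063  1.434  0.     1.279] [ 0.3992272  -0.31627593  0.28155718] [[0.369, 0.929, 0.0], [0.929, -0.369, -0.0], [0.0, 0.0, -1.0]]
cam in tool [ 0.0803666  -0.0007747  -0.14199516] [[-0.0, -0.949, -0.314], [1.0, 0.0, -0.001], [0.001, -0.314, 0.949]] 340.72548264852634
[(0.97, [355.4, 261.9]), (0.86, [303.2, 134.9]), (0.59, [237.0, 264.0])]
68.35091072010349
```

Request:
{"op": "step_arm", "data": {
  "rows": [
    [[1,0.6,0,0,0,-10,-1],[2,1.2,0,0,0,-20,-1],[3,1.8,0,0,0,-30,-1],[4,2.5,0,0,0,-40,-1],[4,2.5,0,0,0,-50,-1]]
  ]
}}

```text
time_s: 3.25
ee_pos: [0.4358, -0.2901, 0.281]
eef_rot: [[-0.474, 0.881, -0.0], [0.881, 0.474, 0.0], [0.0, -0.0, -1.0]]
wrist_force: [0.1, -0.6, -0.0]
gripper_width: 0.999
grip_force: 0.0
```

Request:
{"op": "step_arm", "data": {
  "rows": [
    [[0,0,0,0,0,-10,-1],[0,0,0,0,0,-20,-1],[0,0,0,0,0,-30,-1],[0,0,0,0,0,-32,-1],[0,0,0,0,0,-32,-1]]
  ]
}}

```text
time_s: 3.88
ee_pos: [0.4355, -0.2903, 0.2812]
eef_rot: [[-0.864, 0.503, -0.0], [0.503, 0.864, 0.0], [0.0, 0.0, -1.0]]
wrist_force: [-0.2, 0.4, -0.0]
gripper_width: 1.001
grip_force: 0.0
```

```bash
cat >> h.py <<'E'
def hsvmask(d,lo,hi):
    return cv2.inRange(cv2.cvtColor(d['pixels'],cv2.COLOR_RGB2HSV),lo,hi)>0
def tool_delta(p,s=None):
    s=s or r.state(); return (np.array(s['eef_rot']).T@(np.array(p)-s['ee_pos'])*100).round(2)
E
python3 - <<'E'
from h import *
d=snap('wrist'); s=r.state()
L=imaging.cut_out('housing_center','wrist'); print([(a['conf'],a['xy']) for a in L])
p0=proj(d,[.437,-.288,.075])[0]; m=min(L,key=lambda a:np.hypot(*(np.array(a['xy'])-p0)))['region']
x,f=fit(HOUS,[(d,m)],[.437,-.288,-.513]); print(x,f)
show('w2',d,[P@Rz(x[2]).T+[x[0],x[1],0] for P in HOUS])
print(s['ee_pos'],np.degrees(np.arctan2(s['eef_rot'][1][0],s['eef_rot'][0][0])),tool_delta([x[0],x[1],.109],s))
E
```

```text
[(0.75, [168.4, 243.2]), (0.61, [281.9, 171.8]), (0.59, [129.4, 119.5])]
[ 0.43395225 -0.28810341 -0.52654172] 0.955709497206704
[ 0.435498   -0.2902318   0.28124893] 149.78111638594646 [ 0.24  0.11 17.22]
```

View pics/w2.png

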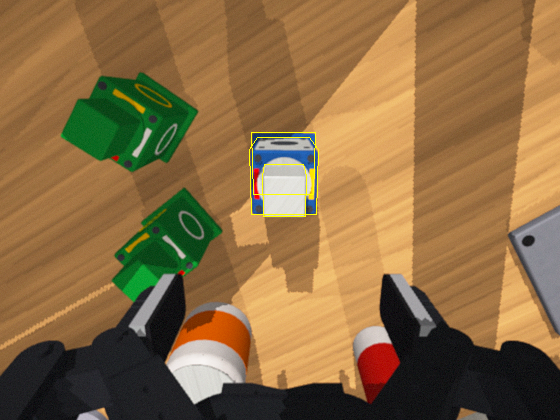

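Request:
{"op": "step_arm", "data": {
  "rows": [
    [[0.2,0.1,5,0,0,0,-1],[0.2,0.1,10,0,0,0,-1],[0.2,0.1,14,0,0,0,-1],[0.2,0.1,17,0,0,0,-1],[0.2,0.1,17,0,0,0,-1]]
  ]
}}

```text
time_s: 4.6
ee_pos: [0.4331, -0.2873, 0.1096]
eef_rot: [[-0.865, 0.502, -0.004], [0.502, 0.865, 0.002], [0.004, 0.0, -1.0]]
wrist_force: [-0.5, -0.9, 0.9]
gripper_width: 1.002
grip_force: 0.0
```

Request:
{"op": "step_arm", "data": {
  "rows": [
    [[0,0,0,0,0,0,1],[0,0,0,0,0,0,1],[0,0,0,0,0,0,1],[0,0,0,0,0,0,1],[0,0,0,0,0,0,1]]
  ],
  "squeeze": 110
}}

```text
time_s: 5.22
ee_pos: [0.4354, -0.2886, 0.1127]
eef_rot: [[-0.866, 0.5, 0.002], [0.5, 0.866, -0.001], [-0.003, 0.0, -1.0]]
wrist_force: [0.6, 2.1, 7.4]
gripper_width: 0.409
grip_force: 111.2
```

Request:
{"op": "step_arm", "data": {
  "rows": [
    [[0,0,-4,0,0,0,1],[0,0,-9,0,0,0,1],[0,0,-15,0,0,0,1],[0,0,-21,0,0,0,1],[0,0,-25,0,0,0,1]]
  ]
}}

```text
time_s: 5.85
ee_pos: [0.4343, -0.2881, 0.3641]
eef_rot: [[-0.866, 0.5, 0.002], [0.5, 0.866, -0.001], [-0.002, -0.0, -1.0]]
wrist_force: [0.5, -0.1, -6.4]
gripper_width: 0.406
grip_force: 112.2
```

Request:
{"op": "step_arm", "data": {
  "rows": [
    [[1.4,4,0,0,0,10,1],[3,9,0,0,0,20,1],[4.5,14,0,0,0,30,1],[6,19,0,0,0,40,1],[7.2,23,0,0,0,50,1]]
  ]
}}

```text
time_s: 6.48
ee_pos: [0.4869, -0.0512, 0.3612]
eef_rot: [[-0.168, 0.986, -0.001], [0.986, 0.168, 0.0], [0.0, -0.001, -1.0]]
wrist_force: [0.4, -1.1, -5.1]
gripper_width: 0.405
grip_force: 112.4
```

```bash
python3 - <<'E'
from h import *
s=r.state(); from scipy.spatial.transform import Rotation as Ro
R=np.array(s['eef_rot']); c,q=np.cos(np.radians(40)),np.sin(np.radians(40))
z=np.array([0,-q,-c]);x=np.array([0,c,-q]); T=np.c_[x,np.cross(z,x),z]
print(s['time_s'],s['wrist_force'],s['qpos'],tool_delta([.54,.18,.36],s),np.degrees(Ro.from_matrix(R.T@T).as_rotvec()).round(1))
E
```

```text
6.475 [ 0.41471733 -1.14752763 -5.08911968] [-1.04932957e-01  1.68120829e-01  2.24714904e-01  1.62806041e+00
  1.65907462e-04  1.29731220e+00] [21.91  9.11  0.12] [  3.3 -39.9   9.3]
```

Request:
{"op": "step_arm", "data": {
  "rows": [
    [[5,2,0,0.8,-8,2,1],[10,4,0,1.6,-16,4,1],[15,6,0,2.4,-24,6,1],[20,8,0,3,-32,8,1],[21.9,9.1,0.1,3.3,-40,9.3,1]]
  ]
}}

```text
time_s: 7.1
ee_pos: [0.5389, 0.1821, 0.3595]
eef_rot: [[-0.004, 1.0, 0.007], [0.763, 0.007, -0.646], [-0.646, 0.003, -0.763]]
wrist_force: [0.8, -0.3, -6.7]
gripper_width: 0.405
grip_force: 113.1
```

Request:
{"op": "step_arm", "data": {
  "rows": [
    [[0,0,0,0,0,0,1]]
  ]
}}

```text
time_s: 7.22
ee_pos: [0.5394, 0.1828, 0.3546]
eef_rot: [[-0.011, 1.0, 0.002], [0.762, 0.009, -0.647], [-0.647, -0.006, -0.762]]
wrist_force: [1.1, -1.1, -6.6]
gripper_width: 0.406
grip_force: 113.0
```

```bash
python3 - <<'E'
from h import *
d=snap('wrist','w3'); s=r.state(); print(s['ee_pos'],np.round(s['eef_rot'],3).tolist(),s['wrist_force'])
np.savez('w3.npz',**{k:d[k] for k in ('pixels','fx','fy','cx','cy','extrinsics')})
print('pivot',proj(d,[.813,-.01,.27]),'mouth .47',proj(d,[.666,-.01,.195]))
E
```

```text
[0.53916468 0.18088337 0.3569525 ] [[-0.008, 1.0, 0.003], [0.764, 0.008, -0.645], [-0.645, -0.003, -0.764]] [-0.11381242 -0.45882141 -6.946796  ]
pivot [[533.90502593 267.33919658]] mouth .47 [[388.05757651 207.10103389]]
```

View pics/w3.png

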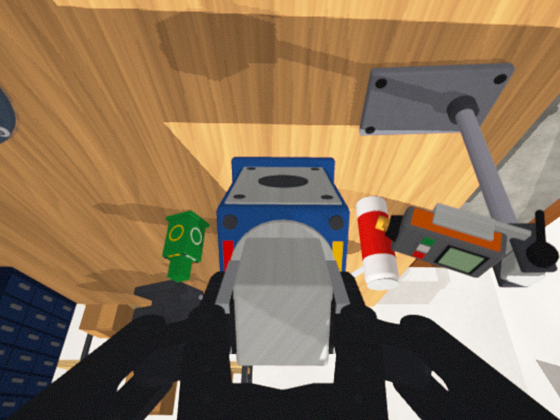

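```bash
python3 - <<'E'
import cv2
a=cv2.imread('pics/w3.png')[190:300,360:560]; cv2.imwrite('pics/w3c.png',cv2.resize(a,(800,440),interpolation=cv2.INTER_CUBIC))
a=cv2.imread('pics/w3.png')[50:150,350:530]; cv2.imwrite('pics/w3d.png',cv2.resize(a,(720,400),interpolation=cv2.INTER_CUBIC))
E
```

```text
(no output)
```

View pics/w3c.png

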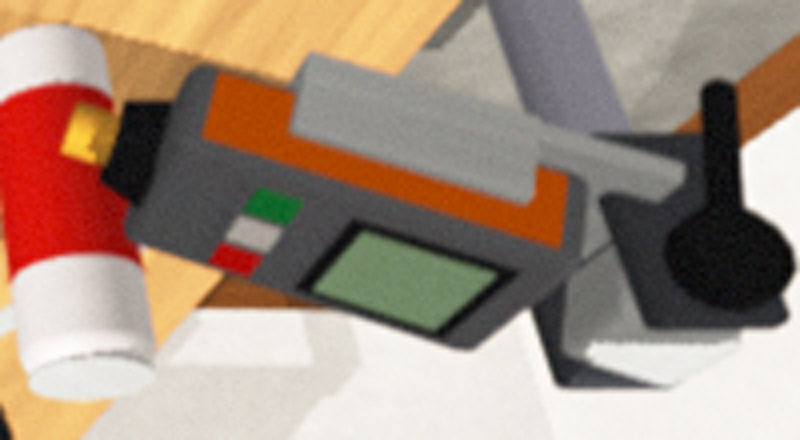

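View pics/w3d.png

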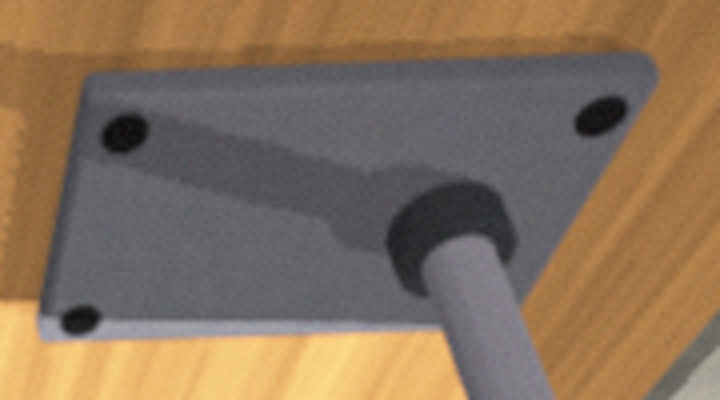

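```bash
python3 - <<'E'
from h import *
from scipy.optimize import least_squares
d=dict(np.load('w3.npz')); s=r.state()
f=lambda u:np.array([350+u[0]/4,50+u[1]/4]); g=lambda u:np.array([360+u[0]/4,190+u[1]/4])
BX=box(-.14,.05,-.06,.06,0,.016)
print(np.c_[BX,proj(d,BX+[.813,-.01,0])].round(3))
# top-face corners (z=.016): +y side is up in the picture
for n,u in dict(TL=(90,100),BL=(42,318),TR=(650,85),).items(): print(n,ray(d,f(u),.016).round(4))
for n,u in dict(TL0=(88,75),TR0=(650,55)).items(): print(n,ray(d,f(u),0).round(4))
print('collar',ray(d,f((460,215)),.03).round(4))
E=d['extrinsics'];R=E[:3,:3];o=-R.T@E[:3,3]
def onplane(uv,y):
    v=R.T@np.array([(uv[0]-d['cx'])/d['fx'],(uv[1]-d['cy'])/d['fy'],1]); return o+v*(y-o[1])/v[1]
for y in(-.015,-.01,-.005): 
  for n,u in dict(face=(70,129),sleevebase=(112,142)).items():
    p=onplane(g(u),y); print(y,n,p.round(4),'slope vs pivot .813,.27:',np.arctan2(.27-p[2],.813-p[0]),np.hypot(.27-p[2],.813-p[0]))
E
```

```text
[[-1.40000e-01 -6.00000e-02  0.00000e+00  3.64001e+02  1.25504e+02]
 [-1.40000e-01 -6.00000e-02  1.60000e-02  3.65163e+02  1.32667e+02]
 [-1.40000e-01  6.00000e-02  0.00000e+00  3.83088e+02  6.05040e+01]
 [-1.40000e-01  6.00000e-02  1.60000e-02  3.84867e+02  6.80960e+01]
 [ 5.00000e-02 -6.00000e-02  0.00000e+00  4.79077e+02  1.26858e+02]
 [ 5.00000e-02 -6.00000e-02  1.60000e-02  4.81968e+02  1.34032e+02]
 [ 5.00000e-02  6.00000e-02  0.00000e+00  5.23794e+02  6.22660e+01]
 [ 5.00000e-02  6.00000e-02  1.60000e-02  5.28166e+02  6.98770e+01]]
TL [0.6592 0.0391 0.016 ]
BL [ 0.664 -0.063  0.016]
TR [0.8436 0.0476 0.016 ]
TL0 [0.6611 0.0371 0.    ]
TR0 [0.8492 0.0475 0.    ]
collar [0.7968 0.0041 0.03  ]
-0.015 face [ 0.6521 -0.015   0.2132] slope vs pivot .813,.27: 0.3394832868450536 0.17069121474901006
-0.015 sleevebase [ 0.6638 -0.015   0.2174] slope vs pivot .813,.27: 0.3390685048631523 0.1581657150302069
-0.01 face [ 0.6504 -0.01    0.216 ] slope vs pivot .813,.27: 0.3208796761294777 0.17132426535957387
-0.01 sleevebase [ 0.662  -0.01    0.2201] slope vs pivot .813,.27: 0.3190281733571933 0.15898049880644177
-0.005 face [ 0.6488 -0.005   0.2188] slope vs pivot .813,.27: 0.30241937528375235 0.17201616198352807
-0.005 sleevebase [ 0.6602 -0.005   0.2229] slope vs pivot .813,.27: 0.2992000780715597 0.1598584657897442
```

```bash
cat >> h.py <<'E'
from scipy.spatial.transform import Rotation as Ro
def probe(th,ps):
    c,s=np.cos,np.sin
    return np.c_[[c(ps)*c(th),s(ps)*c(th),s(th)],[-s(ps),c(ps),0],[-c(ps)*s(th),-s(ps)*s(th),c(th)]]
RING=.0627
def target(F,th,ps,a,face):
    "TCP pose with ring centre a metres short of F; face y/w/r; tool x=-housing x, tool z=-housing z"
    P=probe(th,ps); k=dict(y=-90,w=0,r=90)[face]
    H=P@Rz(np.radians(k)); T=np.c_[-H[:,0],H[:,1],-H[:,2]]
    return np.array(F)-(a+.032)*P[:,0]+RING*P[:,2],T
def move(p,T):
    s=r.state(); R=np.array(s['eef_rot']); print(s['time_s'],'shift cm',tool_delta(p,s),'turn',np.degrees(Ro.from_matrix(R.T@T).as_rotvec()).round(1))
E
python3 - <<'E'
from h import *
p,T=target([.654,-.02,.210],.40,.045,.08,'y'); print(p); move(p,T)
E
```

```text
[ 0.52655379 -0.02573895  0.22413567]
7.275 shift cm [-7.21 -1.38 23.47] turn [-22.9  40.    6.1]
```

Request:
{"op": "step_arm", "data": {
  "rows": [
    [[-1.4,-0.3,4.7,-4.6,8,1.2,1],[-2.9,-0.6,9.4,-9.2,16,2.4,1],[-4.3,-0.8,14,-13.7,24,3.7,1],[-5.8,-1.1,18.8,-18.3,32,4.9,1],[-7.2,-1.4,23.5,-22.9,40,6.1,1]]
  ]
}}

```text
time_s: 7.9
ee_pos: [0.5243, -0.026, 0.2307]
eef_rot: [[-0.034, 0.924, 0.382], [0.999, 0.041, -0.011], [-0.026, 0.381, -0.924]]
wrist_force: [1.6, 0.1, -7.9]
gripper_width: 0.407
grip_force: 112.9
```

Request:
{"op": "step_arm", "data": {
  "rows": [
    [[0,0,0,0,0,0,1],[0,0,0,0,0,0,1]]
  ]
}}

```text
time_s: 8.15
ee_pos: [0.5256, -0.0258, 0.2306]
eef_rot: [[-0.029, 0.926, 0.376], [0.999, 0.038, -0.016], [-0.029, 0.375, -0.926]]
wrist_force: [1.2, 0.3, -5.8]
gripper_width: 0.406
grip_force: 114.2
```

```bash
python3 - <<'E'
from h import *
d=snap('wrist','w4'); s=r.state(); print(s['ee_pos'],s['wrist_force'])
np.savez('w4.npz',**{k:d[k] for k in ('pixels','fx','fy','cx','cy','extrinsics')})
p,T=target([.654,-.02,.210],.40,.045,.08,'y'); move(p,T)
print('F',proj(d,[.654,-.02,.210]))
a=d['pixels'][120:320,330:560,::-1]; cv2.imwrite('pics/w4c.png',cv2.resize(a,(690,600),interpolation=cv2.INTER_CUBIC))
E
```

```text
[ 0.52672941 -0.02427751  0.23084901] [ 1.41408291  1.49457174 -5.03597536]
8.2 shift cm [-0.13 -0.27  0.62] turn [-0.8  1.8 -0.1]
F [[454.08941491 221.4459559 ]]
```

View pics/w4c.png

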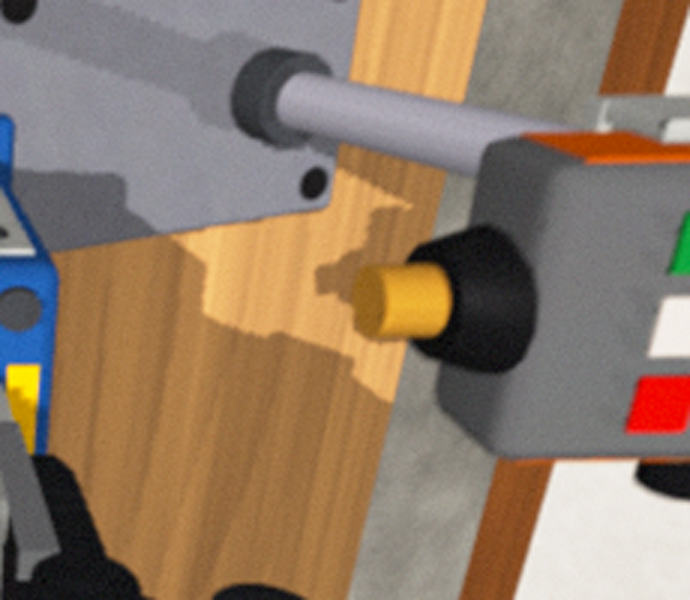

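```bash
cat > g.py <<'E'
from h import *
from scipy.optimize import least_squares
A=dict(np.load('w3.npz')); B=dict(np.load('w4.npz'))
f=lambda u:[350+u[0]/4,50+u[1]/4]; g=lambda u:[360+u[0]/4,190+u[1]/4]; k=lambda u:[330+u[0]/3,120+u[1]/3]
obs=[(A,'F',g((70,129))),(B,'F',k((370,302))),
 (A,(-.14,.06,.016),f((90,100))),(A,(-.14,.06,0),f((88,75))),(A,(.05,.06,.016),f((655,82))),(A,(-.14,-.06,.016),f((41,330))),
 (B,(.05,-.06,.016),k((330,207))),(B,(0,0,.016),k((266,97)))]
def F(p): return np.array([p[0],p[1],.27])-(.165+p[4])*probe(p[3],p[2])[:,0]
def res(p):
    o=[]
    for d,q,uv in obs:
        P=F(p) if isinstance(q,str) else Rz(p[2])@np.array(q)+[p[0],p[1],0]
        o+=list((proj(d,P)[0]-uv)*(2 if isinstance(q,str) else 1))
    return np.array(o+[(p[4])/.012])
s=least_squares(res,[.803,-.014,.04,.42,0],loss='soft_l1',f_scale=1.5,x_scale=[.01,.01,.05,.05,.01])
if __name__=='__main__':
    print('col,yaw,slope,setting',s.x.round(4),'F',F(s.x).round(4)); print(res(s.x).reshape(-1)[:-1].reshape(-1,2).round(1).tolist())
    J=np.linalg.inv(s.jac.T@s.jac)*2; print(np.sqrt(np.diag(J)).round(4))
E
python3 g.py
```

```text
col,yaw,slope,setting [ 0.8018 -0.0124  0.0487  0.3851 -0.0049] F [ 0.6535 -0.0197  0.2098]
[[-0.2, -1.0], [0.3, 0.6], [0.1, -1.0], [-0.9, -2.3], [3.7, -0.7], [-1.3, 4.1], [0.6, 2.5], [-0.4, -0.3]]
[0.0011 0.0012 0.0085 0.0075 0.0012]
```

```bash
cat >> h.py <<'E'
G=dict(F=[.6535,-.0197,.2098],th=.387,ps=.0485)
def go(a,face): move(*target(G['F'],G['th'],G['ps'],a,face))
E
python3 -c "
from h import *
go(.015,'y')"
```

```text
8.2 shift cm [-0.11  6.25  0.46] turn [-0.1  1.9 -0.3]
```

Request:
{"op": "step_arm", "data": {
  "rows": [
    [[0,1.5,0.2,0,1,0,1],[-0.1,3,0.4,0,1.9,-0.3,1],[-0.1,4.5,0.5,0,1.9,-0.3,1],[-0.1,6.2,0.5,0,1.9,-0.3,1],[-0.1,6.2,0.5,0,1.9,-0.3,1]]
  ]
}}

```text
time_s: 8.82
ee_pos: [0.5882, -0.0214, 0.2477]
eef_rot: [[-0.052, 0.926, 0.373], [0.999, 0.048, 0.02], [0.001, 0.374, -0.928]]
wrist_force: [-0.5, 0.2, -6.0]
gripper_width: 0.407
grip_force: 114.1
```

```bash
python3 - <<'E'
from h import *
d=snap('wrist','w5'); s=r.state(); print(s['wrist_force'],s['wrist_force']@probe(.387,.0485)); go(0,'y')
a=d['pixels'][130:310,280:520,::-1]; cv2.imwrite('pics/w5c.png',cv2.resize(a,(800,600),interpolation=cv2.INTER_CUBIC))
E
```

```text
[-0.74944704 -0.23532067 -6.7459583 ] [-3.24977628 -0.19871002 -5.96024064]
8.875 shift cm [-0.15  1.56 -0.32] turn [-0.3 -0.1  0.1]
```

View pics/w5c.png

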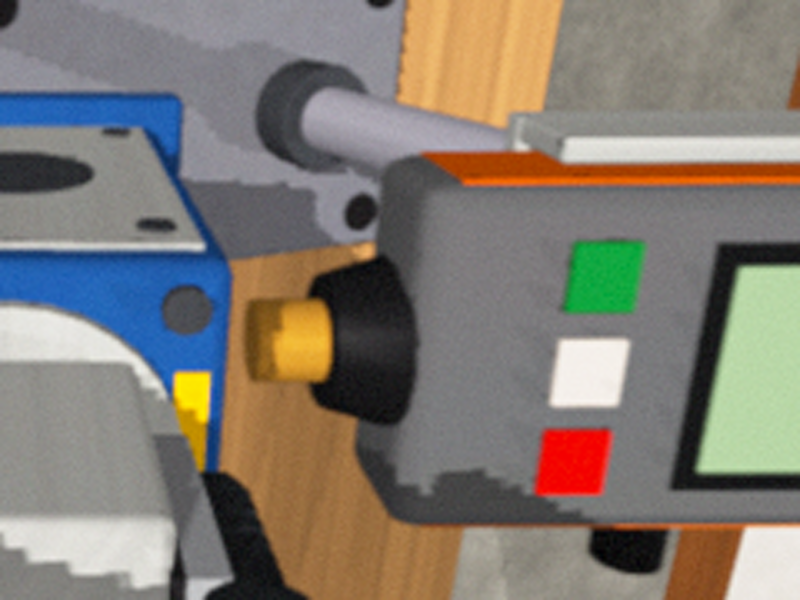

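Request:
{"op": "step_arm", "data": {
  "rows": [
    [[-0.1,0.6,-0.2,-0.3,0,0.1,1],[-0.2,1.2,-0.3,-0.3,0,0.1,1],[-0.2,1.5,-0.3,-0.3,0,0.1,1],[-0.2,1.7,-0.3,-0.3,0,0.1,1],[-0.2,1.8,-0.3,-0.3,0,0.1,1]]
  ]
}}

```text
time_s: 9.5
ee_pos: [0.6013, -0.0233, 0.2566]
eef_rot: [[-0.049, 0.925, 0.376], [0.999, 0.045, 0.02], [0.002, 0.377, -0.926]]
wrist_force: [-2.0, -0.9, -6.4]
gripper_width: 0.408
grip_force: 114.2
```

```bash
cat > q.py <<'E'
import sys
from h import *
s=r.state(); print(np.round(s['wrist_force']@probe(G['th'],G['ps']),2)); go(0,sys.argv[1])
E
python3 q.py y
```

```text
[-4.37 -0.81 -5.18]
9.5 shift cm [ 0.11 -0.13  0.04] turn [-0.  -0.1 -0. ]
```

Request:
{"op": "step_arm", "data": {
  "rows": [
    [[0.1,0.1,0,0,0,0,1],[0.1,0.25,0,0,0,0,1],[0.1,0.4,0,0,0,0,1],[0.1,0.5,0,0,0,0,1],[0.1,0.5,0,0,0,0,1]]
  ]
}}

```text
time_s: 10.12
ee_pos: [0.606, -0.0221, 0.2584]
eef_rot: [[-0.049, 0.925, 0.376], [0.999, 0.045, 0.02], [0.001, 0.377, -0.926]]
wrist_force: [-4.7, -0.6, -6.6]
gripper_width: 0.408
grip_force: 114.2
```

```bash
python3 q.py y
```

```text
[-6.9  -0.42 -4.36]
10.125 shift cm [ 0.01 -0.63  0.03] turn [-0.  -0.1 -0. ]
```

Request:
{"op": "step_arm", "data": {
  "rows": [
    [[0,0.1,0,0,0,0,1],[0,0.2,0,0,0,0,1],[0,0.3,0,0,0,0,1],[0,0.35,0,0,0,0,1],[0,0.35,0,0,0,0,1]]
  ]
}}

```text
time_s: 10.75
ee_pos: [0.6085, -0.0219, 0.2594]
eef_rot: [[-0.049, 0.926, 0.375], [0.999, 0.045, 0.02], [0.002, 0.376, -0.927]]
wrist_force: [-8.3, -0.8, -6.9]
gripper_width: 0.403
grip_force: 114.3
```

```bash
python3 q.py y
```

```text
[-10.33  -0.42  -3.25]
10.75 shift cm [ 0.01 -0.9   0.02] turn [-0.1 -0.1 -0. ]
```

Request:
{"op": "step_arm", "data": {
  "rows": [
    [[0,0.05,0,0,0,0,1],[0,0.05,0,0,0,0,1],[0,0.05,0,0,0,0,1],[0,0.05,0,0,0,0,1],[0,0.05,0,0,0,0,1]]
  ]
}}

```text
time_s: 11.38
ee_pos: [0.6086, -0.0219, 0.2594]
eef_rot: [[-0.049, 0.926, 0.375], [0.999, 0.045, 0.02], [0.002, 0.375, -0.927]]
wrist_force: [-9.6, -1.8, -7.0]
gripper_width: 0.405
grip_force: 114.5
```

Request:
{"op": "step_arm", "data": {
  "rows": [
    [[0,0,0,0,0,0,1],[0,0,0,0,0,0,1],[0,0,0,0,0,0,1],[0,0,0,0,0,0,1],[0,0,0,0,0,0,1]]
  ]
}}

```text
time_s: 12.0
ee_pos: [0.6087, -0.0219, 0.2594]
eef_rot: [[-0.049, 0.926, 0.375], [0.999, 0.045, 0.02], [0.002, 0.375, -0.927]]
wrist_force: [-9.4, -1.6, -6.2]
gripper_width: 0.407
grip_force: 114.5
```

```bash
python3 q.py y; python3 - <<'E'
from h import *
go(.08,'y')
d=snap('wrist','w6')
a=d['pixels'][130:310,280:520,::-1]; cv2.imwrite('pics/w6c.png',cv2.resize(a,(800,600),interpolation=cv2.INTER_CUBIC))
E
```

```text
[-11.08  -1.17  -2.16]
12.0 shift cm [ 0.01 -0.92  0.02] turn [-0.1 -0.1 -0. ]
12.0 shift cm [ 0.   -8.92  0.04] turn [-0.1 -0.1 -0. ]
```

View pics/w6c.png

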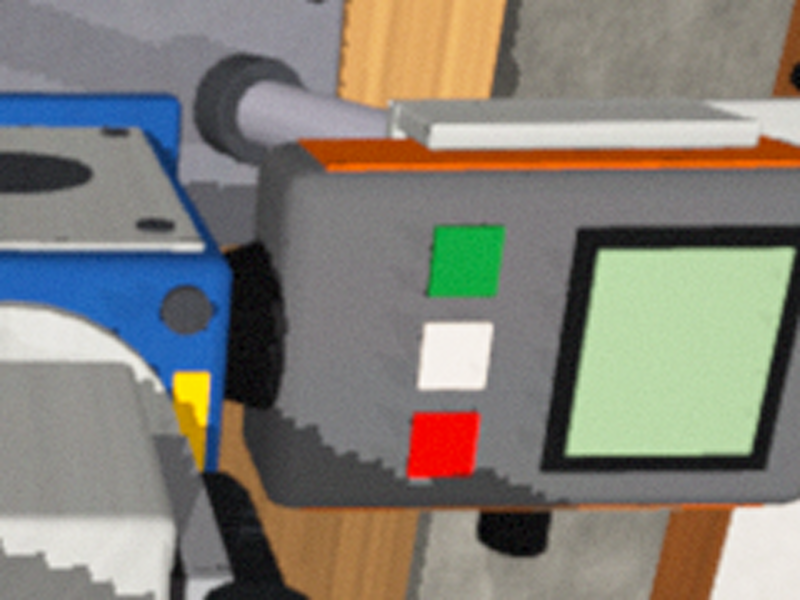

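Request:
{"op": "step_arm", "data": {
  "rows": [
    [[0,-1,0,0,0,0,1],[0,-3,0,0,0,0,1],[0,-5.5,0,0,0,0,1],[0,-8,0,0,0,0,1],[0,-8.9,0,0,0,0,1]]
  ]
}}

```text
time_s: 12.68
ee_pos: [0.5274, -0.0257, 0.2272]
eef_rot: [[-0.049, 0.924, 0.379], [0.999, 0.045, 0.02], [0.002, 0.38, -0.925]]
wrist_force: [0.8, -0.1, -6.7]
gripper_width: 0.408
grip_force: 114.1
```

Request:
{"op": "step_arm", "data": {
  "rows": [
    [[0,0,0,0,0,-10,1],[0,0,0,0,0,-20,1],[0,0,0,0,0,-30,1],[0,0,0,0,0,-40,1],[0,0,0,0,0,-50,1]]
  ]
}}

```text
time_s: 13.3
ee_pos: [0.5294, -0.0257, 0.228]
eef_rot: [[-0.742, 0.552, 0.38], [0.603, 0.798, 0.02], [-0.292, 0.244, -0.925]]
wrist_force: [-0.5, -0.8, -5.9]
gripper_width: 0.409
grip_force: 114.3
```

Request:
{"op": "step_arm", "data": {
  "rows": [
    [[0,0,0,0,0,-10,1],[0,0,0,0,0,-20,1],[0,0,0,0,0,-30,1],[0,0,0,0,0,-40,1],[0,0,0,0,0,-40,1]]
  ]
}}

```text
time_s: 13.92
ee_pos: [0.529, -0.0258, 0.2277]
eef_rot: [[-0.924, -0.048, 0.38], [-0.044, 0.999, 0.02], [-0.38, 0.002, -0.925]]
wrist_force: [0.7, -0.6, -6.3]
gripper_width: 0.408
grip_force: 114.2
```

```bash
python3 q.py w; python3 -c "
from h import *
go(.012,'w'); print(r.state()['qpos'])
d=snap('wrist','w7')"
```

```text
[-1.76 -0.64 -6.04]
13.925 shift cm [-7.67  0.01  0.11] turn [ 0.1  0.2 -0.1]
13.925 shift cm [-6.47  0.01  0.11] turn [ 0.1  0.2 -0.1]
[-0.07724898 -0.02557592 -0.41509656  0.79440801  0.04937689 -0.11542244]
```

View pics/w7.png

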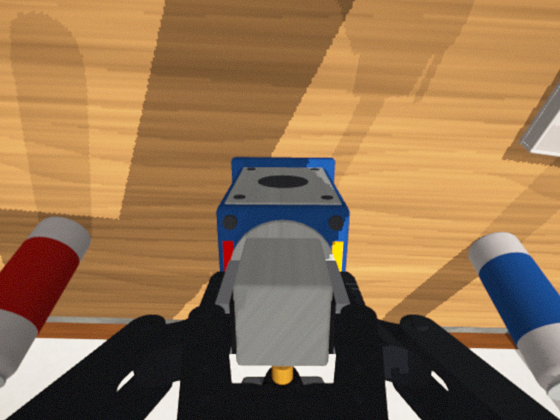

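Request:
{"op": "step_arm", "data": {
  "rows": [
    [[-2,0,0.1,0,0,0,1],[-4,0,0.1,0,0,0,1],[-6,0,0.1,0,0,0,1],[-7.2,0,0.1,0,0,0,1],[-7.2,0,0.1,0,0,0,1]]
  ]
}}

```text
time_s: 14.6
ee_pos: [0.5954, -0.0225, 0.2531]
eef_rot: [[-0.925, -0.048, 0.378], [-0.043, 0.999, 0.02], [-0.378, 0.002, -0.926]]
wrist_force: [-1.0, 1.3, -6.3]
gripper_width: 0.408
grip_force: 114.2
```

```bash
python3 q.py w
```

```text
[-3.24  1.32 -5.49]
14.6 shift cm [-0.55  0.   -0.06] turn [ 0.1  0.1 -0.1]
```

Request:
{"op": "step_arm", "data": {
  "rows": [
    [[-0.3,0,-0.1,0,0,0,1],[-0.6,0,-0.1,0,0,0,1],[-0.9,0,-0.1,0,0,0,1],[-1.2,0,-0.1,0,0,0,1],[-1.3,0,-0.1,0,0,0,1]]
  ]
}}

```text
time_s: 15.22
ee_pos: [0.6057, -0.022, 0.2583]
eef_rot: [[-0.925, -0.049, 0.376], [-0.045, 0.999, 0.02], [-0.376, 0.002, -0.927]]
wrist_force: [-4.6, 0.3, -4.9]
gripper_width: 0.404
grip_force: 114.2
```

Request:
{"op": "step_arm", "data": {
  "rows": [
    [[0,0,0,0,0,0,1]]
  ]
}}

```text
time_s: 15.35
ee_pos: [0.6058, -0.022, 0.2584]
eef_rot: [[-0.925, -0.049, 0.376], [-0.045, 0.999, 0.02], [-0.377, 0.002, -0.926]]
wrist_force: [-4.2, -0.7, -6.4]
gripper_width: 0.41
grip_force: 114.2
```

```bash
python3 q.py w
```

```text
[-6.28 -0.46 -4.32]
15.35 shift cm [ 0.61 -0.    0.03] turn [ 0.1 -0.1 -0. ]
```

Request:
{"op": "step_arm", "data": {
  "rows": [
    [[-0.1,0,0,0,0,0,1],[-0.2,0,0,0,0,0,1],[-0.3,0,0,0,0,0,1],[-0.4,0,0,0,0,0,1],[-0.4,0,0,0,0,0,1]]
  ]
}}

```text
time_s: 15.98
ee_pos: [0.6087, -0.0219, 0.2593]
eef_rot: [[-0.926, -0.049, 0.374], [-0.045, 0.999, 0.02], [-0.375, 0.002, -0.927]]
wrist_force: [-8.3, -1.0, -5.3]
gripper_width: 0.405
grip_force: 114.3
```

```bash
python3 q.py w
```

```text
[-9.72 -0.59 -1.78]
15.975 shift cm [ 0.91 -0.    0.01] turn [ 0.1 -0.1 -0. ]
```

Request:
{"op": "step_arm", "data": {
  "rows": [
    [[-0.1,0,0,0,0,0,1],[-0.1,0,0,0,0,0,1],[-0.1,0,0,0,0,0,1],[-0.1,0,0,0,0,0,1],[-0.1,0,0,0,0,0,1]]
  ]
}}

```text
time_s: 16.6
ee_pos: [0.6089, -0.0218, 0.2593]
eef_rot: [[-0.926, -0.049, 0.373], [-0.045, 0.999, 0.02], [-0.374, 0.002, -0.927]]
wrist_force: [-11.0, -0.1, -6.5]
gripper_width: 0.407
grip_force: 114.4
```

Request:
{"op": "step_arm", "data": {
  "rows": [
    [[0,0,0,0,0,0,1],[0,0,0,0,0,0,1],[0,0,0,0,0,0,1],[0,0,0,0,0,0,1],[0,0,0,0,0,0,1]]
  ]
}}

```text
time_s: 17.23
ee_pos: [0.6089, -0.0218, 0.2593]
eef_rot: [[-0.926, -0.049, 0.373], [-0.045, 0.999, 0.02], [-0.374, 0.002, -0.927]]
wrist_force: [-10.3, -0.3, -5.8]
gripper_width: 0.407
grip_force: 114.4
```

```bash
python3 q.py w
```

```text
[-11.71   0.19  -1.48]
17.225 shift cm [ 0.94 -0.    0.  ] turn [ 0.1 -0.2 -0. ]
```

Request:
{"op": "step_arm", "data": {
  "rows": [
    [[1,0,0,0,0,0,1],[3,0,0,0,0,0,1],[5.5,0,0,0,0,0,1],[8,0,0,0,0,0,1],[8.9,0,0,0,0,0,1]]
  ]
}}

```text
time_s: 17.85
ee_pos: [0.528, -0.0259, 0.2272]
eef_rot: [[-0.924, -0.049, 0.378], [-0.045, 0.999, 0.02], [-0.379, 0.001, -0.925]]
wrist_force: [-0.0, 0.9, -6.5]
gripper_width: 0.407
grip_force: 114.2
```

Request:
{"op": "step_arm", "data": {
  "rows": [
    [[0,0,0,0,0,-10,1],[0,0,0,0,0,-20,1],[0,0,0,0,0,-30,1],[0,0,0,0,0,-40,1],[0,0,0,0,0,-50,1]]
  ]
}}

```text
time_s: 18.48
ee_pos: [0.5301, -0.0259, 0.2281]
eef_rot: [[-0.552, -0.742, 0.38], [-0.797, 0.603, 0.02], [-0.244, -0.292, -0.925]]
wrist_force: [0.3, -0.2, -5.8]
gripper_width: 0.412
grip_force: 114.2
```

Request:
{"op": "step_arm", "data": {
  "rows": [
    [[0,0,0,0,0,-10,1],[0,0,0,0,0,-20,1],[0,0,0,0,0,-30,1],[0,0,0,0,0,-40,1],[0,0,0,0,0,-40,1]]
  ]
}}

```text
time_s: 19.1
ee_pos: [0.5298, -0.0258, 0.2279]
eef_rot: [[0.048, -0.924, 0.379], [-0.999, -0.044, 0.02], [-0.002, -0.38, -0.925]]
wrist_force: [-0.5, 1.0, -6.3]
gripper_width: 0.405
grip_force: 114.2
```

```bash
python3 q.py r; python3 - <<'E'
from h import *
print(r.state()['qpos'].round(3)); d=snap('wrist','w8')
for n in ('w3','w7','w8'):
    im=cv2.imread(f'pics/{n}.png')[150:275,200:365]
    m=cv2.inRange(cv2.cvtColor(im,cv2.COLOR_BGR2HSV),(100,120,40),(125,255,255))
    ys,xs=np.nonzero(m); print(n,m.sum()//255,xs.mean()+200,ys.mean()+150,np.percentile(ys,1)+150,np.percentile(xs,[1,99])+200)
E
```

```text
[-2.77  1.07 -5.62]
19.1 shift cm [-0.02 -7.59  0.1 ] turn [-0.1  0.1 -0.1]
[-0.077 -0.024 -0.413  0.795  0.049 -1.686]
w3 4470 282.56085011185684 205.95324384787472 158.0 [218. 346.]
w7 4515 282.5732004429679 205.8358803986711 158.0 [218. 346.]
w8 4493 282.0144669485867 205.7985755619853 158.0 [219. 346.]
```

No slip in the grip. Red: press along −tool y.

Request:
{"op": "step_arm", "data": {
  "rows": [
    [[0,-2,0.1,0,0,0,1],[0,-4,0.1,0,0,0,1],[0,-6,0.1,0,0,0,1],[0,-7.2,0.1,0,0,0,1],[0,-7.2,0.1,0,0,0,1]]
  ]
}}

```text
time_s: 19.77
ee_pos: [0.5963, -0.0225, 0.2535]
eef_rot: [[0.048, -0.925, 0.378], [-0.999, -0.043, 0.02], [-0.002, -0.378, -0.926]]
wrist_force: [-0.5, -0.2, -6.3]
gripper_width: 0.407
grip_force: 114.1
```

Request:
{"op": "step_arm", "data": {
  "rows": [
    [[0,-0.3,-0.1,0,0,0,1],[0,-0.6,-0.1,0,0,0,1],[0,-0.9,-0.1,0,0,0,1],[0,-1.1,-0.1,0,0,0,1],[0,-1.1,-0.1,0,0,0,1]]
  ]
}}

```text
time_s: 20.4
ee_pos: [0.6049, -0.0221, 0.258]
eef_rot: [[0.049, -0.925, 0.376], [-0.999, -0.045, 0.02], [-0.002, -0.377, -0.926]]
wrist_force: [-4.3, -0.1, -5.4]
gripper_width: 0.408
grip_force: 114.3
```

```bash
python3 q.py r
```

```text
[-6.03  0.16 -3.42]
20.4 shift cm [-0.    0.51  0.03] turn [ 0.1  0.1 -0. ]
```

Request:
{"op": "step_arm", "data": {
  "rows": [
    [[0,-0.1,0,0,0,0,1],[0,-0.2,0,0,0,0,1],[0,-0.3,0,0,0,0,1],[0,-0.4,0,0,0,0,1],[0,-0.5,0,0,0,0,1]]
  ]
}}

```text
time_s: 21.02
ee_pos: [0.6089, -0.0219, 0.2595]
eef_rot: [[0.049, -0.926, 0.375], [-0.999, -0.045, 0.02], [-0.002, -0.375, -0.927]]
wrist_force: [-10.1, -1.0, -6.5]
gripper_width: 0.407
grip_force: 114.5
```

```bash
python3 q.py r
```

```text
[-11.85  -0.52  -2.24]
21.025 shift cm [0.   0.94 0.02] turn [ 0.1  0.1 -0. ]
```

Request:
{"op": "step_arm", "data": {
  "rows": [
    [[0,0,0,0,0,0,1],[0,0,0,0,0,0,1],[0,0,0,0,0,0,1],[0,0,0,0,0,0,1],[0,0,0,0,0,0,1]]
  ]
}}

```text
time_s: 21.65
ee_pos: [0.6088, -0.0219, 0.2594]
eef_rot: [[0.049, -0.926, 0.375], [-0.999, -0.045, 0.02], [-0.002, -0.375, -0.927]]
wrist_force: [-8.2, -0.5, -5.9]
gripper_width: 0.409
grip_force: 114.4
```

Request:
{"op": "step_arm", "data": {
  "rows": [
    [[0,0,0,0,0,0,1],[0,0,0,0,0,0,1],[0,0,0,0,0,0,1],[0,0,0,0,0,0,1],[0,0,0,0,0,0,1]]
  ]
}}

```text
time_s: 22.28
ee_pos: [0.6088, -0.0219, 0.2594]
eef_rot: [[0.049, -0.926, 0.375], [-0.999, -0.045, 0.02], [-0.002, -0.375, -0.927]]
wrist_force: [-7.2, -0.5, -5.5]
gripper_width: 0.409
grip_force: 114.4
```

Request:
{"op": "step_arm", "data": {
  "rows": [
    [[0,1,0,0,0,0,1],[0,3,0,0,0,0,1],[0,6,0,0,0,0,1],[0,10,0,0,0,0,1],[0,14,0,0,0,0,1]]
  ]
}}

```text
time_s: 22.9
ee_pos: [0.4804, -0.0282, 0.2079]
eef_rot: [[0.049, -0.924, 0.38], [-0.999, -0.045, 0.02], [-0.001, -0.381, -0.925]]
wrist_force: [-0.1, -0.1, -6.3]
gripper_width: 0.41
grip_force: 114.1
```

```bash
python3 - <<'E'
from h import *
t=snap('top')
# tray rim corners read off topc.png: tray outer rim (z .026)
C=[ray(t,(100+u[0]/2.2,110+u[1]/2.2),.02)[:2] for u in [(183,206),(276,212),(263,331),(169,323)]]
C=np.array(C); print(C.round(3).tolist(),C.mean(0)); e=C[0]-C[3]+C[1]-C[2]; yaw=np.arctan2(e[1],e[0]); print('long side yaw deg',np.degrees(yaw),'sides',np.linalg.norm(C[0]-C[3]),np.linalg.norm(C[0]-C[1]))
c=C.mean(0); s=r.state(); print(s['ee_pos'],s['qpos'].round(2))
# tool-down pose, housing yaw 0 => tool x at yaw 180+90-ish keep: choose tool yaw nearest to q6
for ty in (180,270):
    T=np.c_[Rz(np.radians(ty))[:,0],np.cross([0,0,-1],Rz(np.radians(ty))[:,0]),[0,0,-1]]; print(ty); move([c[0],c[1],.25],T)
E
```

```text
[[0.587, 0.39], [0.579, 0.232], [0.379, 0.249], [0.39, 0.407]] [0.48379488 0.31942601]
long side yaw deg -4.930933010702392 sides 0.19769279150217006 0.15789178892221511
[ 0.4738544  -0.02796682  0.20417014] [-0.09 -0.1  -0.54  0.75  0.06 -1.7 ]
180
22.95 shift cm [-34.66  -4.18  -3.18] turn [-16.8  17.8  91.5]
270
22.95 shift cm [-34.66  -4.18  -3.18] turn [-21.9   0.6   2.7]
```

Request:
{"op": "step_arm", "data": {
  "rows": [
    [[-4,-0.4,-0.4,-4,0,0.5,1],[-9,-1,-0.8,-9,0.2,1,1],[-14,-1.6,-1.2,-14,0.4,1.5,1],[-19,-2.2,-1.6,-18,0.5,2,1],[-24,-2.8,-2,-22,0.6,2.7,1]]
  ]
}}

```text
time_s: 23.58
ee_pos: [0.4888, 0.2151, 0.2381]
eef_rot: [[0.001, -1.0, 0.006], [-1.0, -0.001, 0.002], [-0.002, -0.006, -1.0]]
wrist_force: [1.1, 0.7, -4.9]
gripper_width: 0.411
grip_force: 114.4
```

Request:
{"op": "step_arm", "data": {
  "rows": [
    [[-4,0,0,0,0,0,1],[-8,0,0,0,0,0,1],[-10.5,0,0,0,0,0,1],[-10.5,0,0,0,0,0,1]]
  ]
}}

```text
time_s: 24.08
ee_pos: [0.4877, 0.3194, 0.237]
eef_rot: [[0.003, -1.0, 0.005], [-1.0, -0.003, 0.002], [-0.002, -0.005, -1.0]]
wrist_force: [-0.6, -1.0, -5.4]
gripper_width: 0.411
grip_force: 114.5
```

```bash
cat > t.py <<'E'
import sys
from h import *
x=Rz(np.radians(270))[:,0]; z=np.array([0,0,-1.]); s=r.state(); print(s['wrist_force'])
move([.484,.319,float(sys.argv[1])],np.c_[x,np.cross(z,x),z])
E
python3 t.py .13; python3 - <<'E'
from h import *
d=snap('wrist','w9'); L=imaging.cut_out('tray_in','wrist')
for a in L[:2]:
    ys,xs=np.nonzero(a['region']); print(a['conf'],len(xs)); hull=cv2.approxPolyDP(cv2.convexHull(np.c_[xs,ys].astype(np.int32)),8,True)[:,0]
    print([(tuple(map(int,u)),ray(d,u,.024)[:2].round(3).tolist()) for u in hull])
E
```

```text
[-0.61544548 -0.97696729 -5.3615628 ]
24.075 shift cm [ 0.06  0.42 10.69] turn [-0.3  0.1  0.2]
0.68 16250
[((394, 111), [0.376, 0.253]), ((366, 253), [0.391, 0.41]), ((194, 236), [0.587, 0.389]), ((198, 91), [0.571, 0.235])]
```

Request:
{"op": "step_arm", "data": {
  "rows": [
    [[0,0.4,3,-0.3,0,0.2,1],[0,0.4,6,-0.3,0,0.2,1],[0,0.4,9,-0.3,0,0.2,1],[0,0.4,10.7,-0.3,0,0.2,1],[0,0.4,11.2,-0.3,0,0.2,1]]
  ]
}}

```text
time_s: 24.8
ee_pos: [0.4833, 0.3161, 0.1243]
eef_rot: [[-0.004, -1.0, -0.003], [-1.0, 0.004, -0.0], [0.0, 0.003, -1.0]]
wrist_force: [-0.4, 0.6, -6.7]
gripper_width: 0.408
grip_force: 114.0
```

```bash
python3 t.py .117
```

```text
[-0.43389241  0.61541364 -6.72144021]
24.8 shift cm [-0.29 -0.07  0.73] turn [ 0.2 -0.  -0.2]
```

Request:
{"op": "step_arm", "data": {
  "rows": [
    [[0,0,0.2,0.2,0,0,1],[0,0,0.4,0.2,0,0,1],[0,0,0.5,0.2,0,0,1],[0,0,0.6,0.2,0,0,1],[0,0,0.6,0.2,0,0,1]]
  ]
}}

```text
time_s: 25.42
ee_pos: [0.4834, 0.3176, 0.119]
eef_rot: [[-0.002, -1.0, 0.002], [-1.0, 0.002, 0.0], [-0.0, -0.002, -1.0]]
wrist_force: [0.0, 0.9, -5.9]
gripper_width: 0.408
grip_force: 114.1
```

```bash
python3 t.py .117
```

```text
[ 0.01993773  0.93836263 -5.89799243]
25.425 shift cm [-0.14 -0.06  0.2 ] turn [-0.1  0.  -0.1]
```

Request:
{"op": "step_arm", "data": {
  "rows": [
    [[0,0,0.1,0,0,0,1],[0,0,0.2,0,0,0,1],[0,0,0.2,0,0,0,1],[0,0,0.2,0,0,0,1]]
  ]
}}

```text
time_s: 25.92
ee_pos: [0.4834, 0.3175, 0.1174]
eef_rot: [[-0.002, -1.0, 0.002], [-1.0, 0.002, 0.001], [-0.001, -0.002, -1.0]]
wrist_force: [-2.5, -2.1, 4.0]
gripper_width: 0.407
grip_force: 115.4
```

Request:
{"op": "step_arm", "data": {
  "rows": [
    [[0,0,0,0,0,0,0],[0,0,0,0,0,0,-0.5],[0,0,0,0,0,0,-1],[0,0,0,0,0,0,-1],[0,0,0,0,0,0,-1]]
  ]
}}

```text
time_s: 26.55
ee_pos: [0.4834, 0.3175, 0.1169]
eef_rot: [[-0.002, -1.0, 0.002], [-1.0, 0.002, 0.0], [-0.0, -0.002, -1.0]]
wrist_force: [0.3, -0.4, -0.8]
gripper_width: 0.999
grip_force: 0.0
```

Request:
{"op": "step_arm", "data": {
  "rows": [
    [[0,0,-1,0,0,0,-1],[0,0,-4,0,0,0,-1],[0,0,-8,0,0,0,-1],[0,0,-13,0,0,0,-1],[0,0,-16,0,0,0,-1]]
  ]
}}

```text
time_s: 27.18
ee_pos: [0.4835, 0.3176, 0.2803]
eef_rot: [[-0.002, -1.0, 0.004], [-1.0, 0.002, 0.002], [-0.002, -0.004, -1.0]]
wrist_force: [0.9, 0.4, 0.6]
gripper_width: 0.998
grip_force: 0.0
```

Request:
{"op": "step_arm", "data": {
  "rows": [
    [[0,0,0,0,0,0,-1],[0,0,0,0,0,0,-1],[0,0,0,0,0,0,-1]]
  ]
}}

```text
time_s: 27.55
ee_pos: [0.4827, 0.3171, 0.2758]
eef_rot: [[-0.002, -1.0, -0.0], [-1.0, 0.002, -0.001], [0.001, 0.0, -1.0]]
wrist_force: [0.4, -0.7, -0.1]
gripper_width: 1.002
grip_force: 0.0
```

```bash
python3 - <<'E'
from h import *
d=snap('wrist','w10'); s=r.state(); L=imaging.cut_out('housing_center','wrist'); p0=proj(d,[.484,.318,.08])[0]
m=min(L,key=lambda a:np.hypot(*(np.array(a['xy'])-p0)))['region']
H=[P+[0,0,.004] for P in HOUS]; print(fit(H,[(d,m)],[.484,.318,1.57]),s['wrist_force'],s['joint_vel'].round(3),s['gripper_width'],s['time_s'])
E
```

```text
Traceback (most recent call last):
ValueError: min() iterable argument is empty
```

```bash
python3 - <<'E'
from h import *
d=snap('wrist'); s=r.state(); L=imaging.cut_out('spigot','wrist')
m=L[0]['region'] if L else hsvmask(d,(100,80,30),(130,255,255))
H=[P+[0,0,.004] for P in HOUS]; print(len(L),m.sum(),fit(H,[(d,m)],[.484,.318,1.57]))
b=hsvmask(d,(100,120,40),(125,255,255)).astype(np.uint8); n,_,st,c=cv2.connectedComponentsWithStats(b); i=1+st[1:,4].argmax(); print(st[i],c[i],proj(d,[.484,.318,.06]))
E
```

```text
1 5599 (array([0.48129408, 0.31403212, 1.56925796]), np.float64(0.9454929280135107))
[   0  108   80   80 4371] [ 37.9386868  141.09013956] [[279.82891798 176.26001176]]
```

The upright-housing model matches the picture at (0.481, 0.314) with an IoU of 0.95, so it is standing in the tray and released. I'm handing in.

```bash
python3 -c "
from bench import r
print(r.hand_in())"
```

```text
the job is handed in; nothing more can be done
None
```

I took the yellow, white and red readings in that order, each pressed until the sleeve was home and held for over a second. The housing now stands upright and released in the tray, and the job is handed in at about 28 s; no verdict came back.

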